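# Stack two battery plates against the stop of a sloping shelf

## Task

Stack the two drilled battery plates on the sloping shelf: first the oblong plate with six cell holes, lying flat in the middle of the shelf, long way up the slope, with a short end resting against the stop at the low edge; then the square plate with four cell holes, flat on top of it, square and in line with it and also resting against the stop. Leave the blank plate without holes where it lies.

Things in the scene. Friction and masses are not known exactly. Their poses are not given: they have to be found in the camera images.
- plate6: the oblong bare aluminium plate with six round through holes of 19 mm in two rows of three; 84 x 54 mm, 12 mm thick, about 0.1 kg; starts lying flat on the table. Origin at the centre of its underside, x along its 84 mm length, y along its 54 mm width, z up through its thickness. Its sides are plain and straight, good to grip across the 54 mm width.
- plate4: the square bare aluminium plate with four round through holes of 19 mm in two rows of two; 54 x 54 mm, 12 mm thick, about 0.065 kg; starts lying flat on the table. Origin at the centre of its underside, x and y along its sides, z up through its thickness.
- blank: the bystander: an oblong aluminium plate of 84 x 54 x 12 mm, the outline of the six-hole plate, but without any holes; lies flat on the table. Origin at the centre of its underside, x along its length. To be left alone.
- shelf: the sloping shelf of a small fixed wooden rack: a flat varnished wooden board, 140 mm wide, 170 mm long up the slope, inclined 25 degrees, sides open; a dark steel stop crosses its low edge. Origin on the board's surface at the middle of the stop's foot, 30 mm above the table; x points down the slope into the stop (the board is at negative x), y across, z square out of the board. Stop face: plane x = 0.
- stop_top (a point): the middle of the stop's top edge, 35 mm out from the board, square to it; same axes as the shelf. Board and plates are slippery (friction about 0.25): a plate let go on the slope, or on another plate there, slides down to the stop by itself. The low edge is the one farther from the robot.
Things that resemble listed ones, but are neither listed nor needed, are in the scene too. What is shaped like the plate6 but black, blue or red is not meant.

How it is judged (in metres and radians):
On the way:
1. the six-hole plate lies released on the shelf, against the stop, before the square plate is brought there (x of plate6 in the frame of shelf above -0.054 m and z of plate6 in the frame of shelf between -0.006 and 0.006 m and angle between the z axis of plate6 and the z axis of shelf, either way round below 0.14 rad and contact force between the fingers and plate6 below 0.1 N and linear speed of plate6 below 0.02 m/s and y of plate6 in the frame of shelf between -0.03 and 0.03 m and angle between the x axis of plate6 and the x axis of shelf, either way round below 0.2 rad and horizontal distance between plate4 and plate6 above 0.06 m), for 0.2 s.
At the end, for the whole second after the job is handed in: Both plates lie flat (8 degrees) on the shelf, square to it (11 degrees), low ends within 12 mm of the stop, released and at rest: the six-hole plate below, within 30 mm of the shelf's middle line, its length up the slope; the square plate on it, within 18 mm of its middle line (x of plate6 in the frame of shelf above -0.054 m and z of plate6 in the frame of shelf between -0.006 and 0.006 m and angle between the z axis of each of plate6, plate4 and the z axis of shelf, either way round below 0.14 rad and contact force between the fingers and plate6 below 0.1 N and linear speed of each of plate6, plate4 below 0.02 m/s and y of plate6 in the frame of shelf between -0.03 and 0.03 m and angle between the x axis of plate6 and the x axis of shelf, either way round below 0.2 rad and x of plate4 in the frame of shelf above -0.039 m and z of plate4 in the frame of shelf between 0.007 and 0.018 m and contact force between the fingers and plate4 below 0.1 N and y of plate4 in the frame of plate6 between -0.018 and 0.018 m and (angle between the x axis of plate4 and the x axis of shelf, either way round below 0.2 rad or angle between the y axis of plate4 and the x axis of shelf, either way round below 0.2 rad)); the robot touches nothing.
It fails at once if the blank plate is moved more than 25 mm (distance of blank from where it was at the start of the episode above 0.025 m).
It also fails if it takes over 51 s, if anything falls off the work surface, if the arm or the gripper's body presses on something with over 40 N, if the wrist force passes 120 N, or if a joint passes its speed limit or range.

## Robot

A 6-joint arm with a two-finger parallel gripper is mounted at the origin on the work surface. World frame = base frame: x ahead of the robot, y to its left, z up, the work surface at z = 0. Lengths are in mm, angles in rad, forces in N, time in s.
With the tool pointing down it reaches from about 350 to 775 mm from the base axis. Payload 7.3 kg.
Tool frame: the origin (TCP) lies at the very end of the fingers, on their centre line; the grasp point (between the pads) lies bot.grasp_offset behind it (bot.grasp_offset is the distance from the TCP to the grasp point, in mm); z points along the fingers, y is the line along which they close (so a half turn about z gives the same grasp; the last joint's range is limited). The gripper opens to 92 mm and grips with 3 to 60 N. Pads are 19 mm wide; open, the fingers measure 130 mm over their backs; the gripper's body (75 mm by 190 mm) begins 47 mm behind the grasp point.
Start: joints at [1.082, 0.342, 1.524, -0, 1.275, -0.146], TCP at [176.452, 494.479, 226.741] pointing down, gripper open.
Joint ranges: [-2.53, 2.53], [-0.77, 2.02], [0.04, 2.7], [-1, 4.14], [0.28, 2.66], [-3.11, 3.11]. Speed limits (rad/s): [2.57, 2.57, 3.14, 3.14, 3.14, 3.14].

## Interface

Orientations are given as [roll, pitch, yaw] about the fixed x, y, z axes, in that order (R = Rz(yaw) Ry(pitch) Rx(roll)).
In Python, from plant import bot gives the robot as it stands. The module is installed in compiled form; this text tells all that it offers.
- The arm moves only by the shell command python3 -m handwheel 'ROWS'. ROWS is JSON, a list of rows, each an object of numbers: "claw": the finger opening in mm, from 0 to 91.8; "dx", "dy", "dz": the shift along the tool's x, y, z in mm; "rx", "ry", "rz": the turn, a rotation vector about the tool's x, y, z in rad. A call has 1 to 10 rows; each row shifts and turns the commanded pose from where the row before left it, along the tool's axes as they then stand; what a row does not reach is not made up. A row lasts 1/10 s, in which the tool goes at most 50 mm and 8.59 degrees, less where a joint would pass 70% of its speed; a pose out of reach is approached as far as the arm can. A call is refused whole if a number of a shift passes 50 or a number of a turn 0.15, either way. A call with a gripper value outside its range is refused whole. The fingers move at their own pace and stop on an object; the grip force is fixed at half the most. Time passes only in rows, so rows that do not move let the fingers close. It gives the time, the measured TCP pose, the force and the opening at its end, in the units of the state.
- bot.get_obs(): the state, without advancing time (a new reading comes with each control period).
- bot.capture(name): name is "side" or "top" or "wrist"; returns a dict with "frame" (400x640x3 uint8, red, green, blue), "camera_matrix" (3x3 intrinsics, pixels), "k1" (the pictures are not rectified: a ray, as slopes to the right and down, at radius r is drawn at 1 + k1 r^2 times it, then the intrinsics apply), "view" (4x4, takes a point from world to camera coordinates); the wrist camera has in their place "mount" (4x4, takes a point from camera to tool coordinates, whose origin is the TCP and whose axes are the flange's). Camera axes: x right, y down, z forward; pixel columns grow to the right and rows downward; lengths in mm; the calibration is good to about 2 mm. A picture is of the moment at which its call begins: read the wrist's pose just before it. There is no depth.
- bot.close_job(): hands the job in, once; it reports no verdict.
The state is a dict: "time": time; "joint_positions": joint angles; "dq": joint speeds; "tau": joint torques, N m; "tool_pos": TCP position; "tcp_rot": TCP orientation; "contact_force": force on the tool from outside, world axes, zero at the start; "moment": the same for the moment, N m; "grip_width": finger opening in mm.
Only numpy, scipy, OpenCV 4.12 (cv2) and the standard library are available. Lean on these libraries where they do the work, as an engineer would, in place of code of your own. Each camera call takes 0.05 s, during which the arm holds its last target. There are 200 camera calls.

## Working session

There is one attempt and no reset: what is moved stays moved. The work goes in short steps, Python scripts to look and compute and a shell command to move; the robot and the scene stay as the last step left them, time stands still between calls to the robot, and variables do not carry over. Pictures are saved under pics/ and viewed, on a budget of 10 in all, crops included, one or two more only if the job needs it, and the job is handed in when it is done.

```bash
mkdir -p pics; cat > h.py <<'E'
import numpy as np, cv2
from plant import bot
from scipy.spatial.transform import Rotation as R
def snap(n,f):
    o=bot.get_obs(); c=bot.capture(n); cv2.imwrite('pics/'+f,c['frame'][:,:,::-1]); 
    T=np.eye(4)
    if n=='wrist':
        T[:3,:3]=R.from_euler('xyz',o['tcp_rot']).as_matrix(); T[:3,3]=o['tool_pos']
        W=T@np.array(c['mount'])
    else: W=np.linalg.inv(np.array(c['view']))
    np.savez('pics/'+f+'.npz',K=c['camera_matrix'],k1=c['k1'],W=W); return c
def ray(f,px):
    d=np.load('pics/'+f+'.npz');K=d['K'];k=float(d['k1'])
    p=cv2.undistortPoints(np.array(px,float).reshape(-1,1,2),K,np.array([k,0,0,0.])).reshape(-1,2)
    W=d['W'];D=np.c_[p,np.ones(len(p))]@W[:3,:3].T
    return W[:3,3],D
def onz(f,px,z):
    o,D=ray(f,px); return o+D*((z-o[2])/D[:,2])[:,None]
def proj(f,P):
    d=np.load('pics/'+f+'.npz');V=np.linalg.inv(d['W']);q=np.atleast_2d(P)@V[:3,:3].T+V[:3,3]
    s=q[:,:2]/q[:,2:];r2=(s**2).sum(1,keepdims=True);s=s*(1+float(d['k1'])*r2);K=d['K']
    return s@K[:2,:2].T+K[:2,2]
E
python3 - <<'E'
from h import *
for n in('top','side'):
    c=snap(n,n+'0.png');d=np.load(f'pics/{n}0.png.npz');print(n,d['K'].tolist(),d['k1'],d['W'].round(3).tolist())
print(bot.get_obs(),bot.grasp_offset)
E
```

```text
top [[362.36588521370317, 0.0, 321.10895572886136], [0.0, 362.36588521370317, 198.33537583745087], [0.0, 0.0, 1.0]] -0.08497441008584826 [[-0.022, -0.983, 0.182, 249.316], [-1.0, 0.019, -0.018, -57.936], [0.015, -0.182, -0.983, 1084.324], [0.0, 0.0, 0.0, 1.0]]
side [[489.93685395949524, 0.0, 318.3062625732758], [0.0, 489.93685395949524, 204.9387646274499], [0.0, 0.0, 1.0]] -0.13004599209084644 [[0.872, -0.272, 0.408, -6.895], [-0.49, -0.496, 0.717, -828.422], [0.007, -0.825, -0.565, 673.11], [0.0, 0.0, 0.0, 1.0]]
{'time': 0.1, 'joint_positions': array([ 1.08203070e+00,  3.42649776e-01,  1.52490769e+00, -3.02958376e-05,
        1.27540269e+00, -1.45993811e-01]), 'dq': array([ 0.00034134, -0.00029125, -0.0023396 ,  0.00081132,  0.00064304,
        0.00072124]), 'tau': array([ 2.09146318e-03, -4.32000017e+01, -2.44696158e+01,  7.19683059e-02,
        5.25639486e-02, -7.08763309e-06]), 'tool_pos': array([176.26623764, 494.14390958, 226.12097733]), 'tcp_rot': array([-3.14023548e+00, -1.70275038e-04,  2.79882956e+00]), 'contact_force': array([-1.12536094, -0.71195657, -0.71800521]), 'moment': array([ 0.02180994, -0.01067356, -0.07291488]), 'grip_width': 91.80205109444675} 18.8
```

View pics/top0.png

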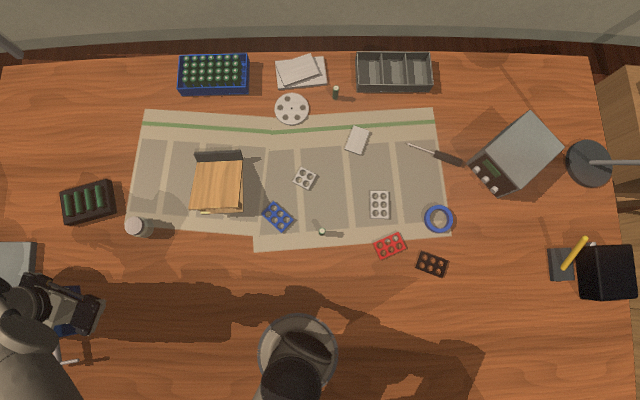

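View pics/side0.png

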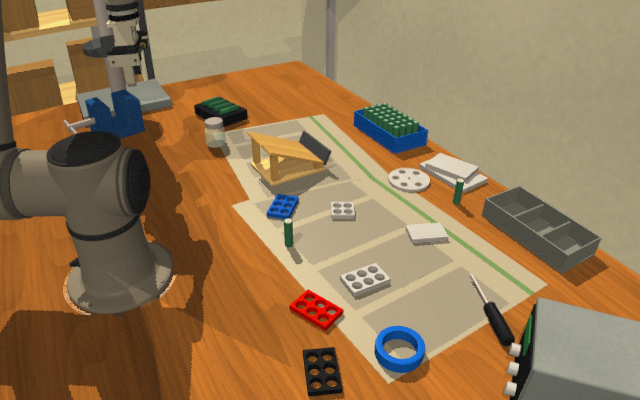

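Top view: plate6 is near (380,205), plate4 (306,178), blank (358,139), and the shelf board (217,185) with its stop at (218,155). The side view agrees. Next I fit the outlines and enlarge the shelf.

```bash
python3 - <<'E'
from h import *
im=cv2.imread('pics/top0.png')
def seg(name,c,r=24):
    x,y=c;s=im[y-r:y+r,x-r:x+r];hs=cv2.cvtColor(s,cv2.COLOR_BGR2HSV)
    m=((hs[...,1]<35)&(hs[...,2]>150)).astype(np.uint8)
    cs,_=cv2.findContours(m,cv2.RETR_EXTERNAL,cv2.CHAIN_APPROX_NONE)
    k=max(cs,key=cv2.contourArea).reshape(-1,2)+[x-r,y-r]
    P=onz('top0.png',k,12.)[:,:2]
    print(name,cv2.minAreaRect(P.astype(np.float32)))
seg('p6',(380,205));seg('p4',(306,178));seg('blank',(358,139))
a=cv2.resize(im[140:225,180:260],None,fx=5,fy=5,interpolation=cv2.INTER_CUBIC)
s=cv2.imread('pics/side0.png')[125:200,240:340]
b=cv2.resize(s,None,fx=4,fy=4,interpolation=cv2.INTER_CUBIC)
o=np.zeros((425,800,3),np.uint8);o[:,:400]=a;o[:300,400:]=b;cv2.imwrite('pics/shelf.png',o)
E
```

```text
Traceback (most recent call last):
ValueError: max() iterable argument is empty
```

```bash
python3 - <<'E'
from h import *
im=cv2.imread('pics/top0.png')
print(im[205,366:396].tolist())
def seg(name,c,r=24):
    x,y=c;s=im[y-r:y+r,x-r:x+r].astype(int)
    m=(s.min(2)>150).astype(np.uint8)
    cs,_=cv2.findContours(m,cv2.RETR_EXTERNAL,cv2.CHAIN_APPROX_NONE)
    if not cs: print(name,'none');return
    k=max(cs,key=cv2.contourArea).reshape(-1,2)+[x-r,y-r]
    P=onz('top0.png',k,12.)[:,:2]
    print(name,cv2.minAreaRect(P.astype(np.float32)))
seg('p6',(380,205));seg('p4',(306,178));seg('blank',(358,139))
a=cv2.resize(im[140:225,180:260],None,fx=5,fy=5,interpolation=cv2.INTER_CUBIC)
s=cv2.imread('pics/side0.png')[125:200,240:340]
b=cv2.resize(s,None,fx=4,fy=4,interpolation=cv2.INTER_CUBIC)
o=np.zeros((425,800,3),np.uint8);o[:,:400]=a;o[:300,400:]=b;cv2.imwrite('pics/shelf.png',o)
E
```

```text
[[122, 145, 158], [121, 144, 159], [113, 136, 150], [98, 117, 131], [126, 140, 155], [147, 163, 178], [115, 127, 140], [81, 96, 109], [102, 121, 134], [120, 141, 158], [110, 132, 148], [96, 113, 128], [132, 148, 161], [166, 184, 199], [135, 150, 165], [85, 100, 112], [106, 125, 139], [121, 144, 161], [111, 133, 148], [101, 122, 137], [123, 138, 151], [159, 175, 190], [132, 149, 163], [90, 106, 118], [81, 98, 110], [107, 128, 143], [118, 140, 155], [118, 141, 159], [115, 138, 154], [122, 141, 159]]
p6 ((435.04168701171875, -252.77867126464844), (48.89911651611328, 65.74574279785156), 87.3155746459961)
p4 ((512.7861938476562, -27.16140365600586), (52.233585357666016, 51.41971969604492), 61.66747283935547)
blank ((633.2066040039062, -192.05364990234375), (51.406490325927734, 82.05099487304688), 67.85565185546875)
```

View pics/shelf.png

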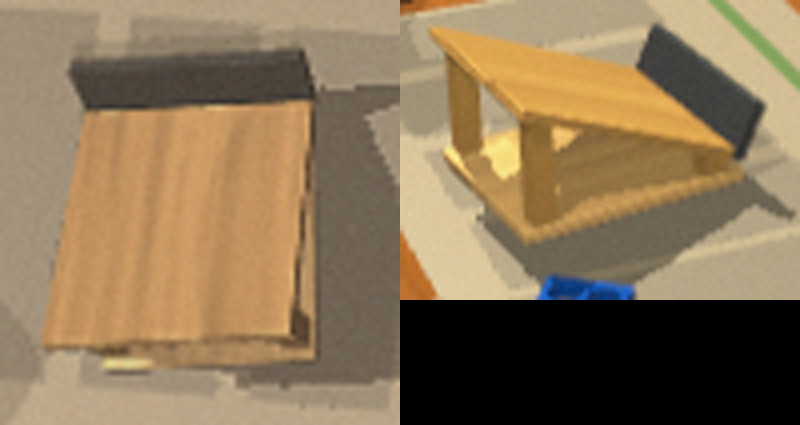

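Enlarged shelf: the board corners in the top image are about (197,162), (242,160), (239,208), (189,209). In the side image they are (247.5,132), (270.5,154), (324,162.5), (299.5,142). I fit the shelf pose to these.

```bash
cat > shelf.py <<'E'
from h import *
from scipy.optimize import least_squares
C=np.array([[0,70,0],[0,-70,0],[-170,-70,0],[-170,70,0]],float)
top=np.array([[197,162],[242.4,160.4],[238.6,207.6],[188.6,209.2]])
side=np.array([[299.5,142],[323.8,162.5],[270.5,153.75],[247.5,132]])
def Rs(y): return R.from_euler('zy',[0,0]).as_matrix() if 0 else (R.from_rotvec([0,0,y])*R.from_rotvec([0,np.radians(25),0])).as_matrix()
def f(p,sep=0):
    P=C@Rs(p[2]).T+[p[0],p[1],30]
    return np.r_[(proj('top0.png',P)-top).ravel()*(sep!=2),(proj('side0.png',P)-side).ravel()*(sep!=1)]
if __name__=='__main__':
  for s in(0,1,2):
    r=least_squares(f,[560,200,0],args=(s,)); print(s,r.x.round(3),r.fun.round(1))
E
python3 shelf.py
```

```text
0 [5.65087e+02 2.24080e+02 2.60000e-02] [ 0.7  0.2  1.2 -0.4  0.3 -1.1 -0.  -0.5 -1.4 -0.2 -0.3  0.1 -0.4 -1.1
 -0.5 -0.9]
1 [5.63684e+02 2.25857e+02 2.90000e-02] [ 0.1  0.7  0.6  0.  -0.2 -0.7 -0.5  0.1 -0.  -0.  -0.  -0.  -0.  -0.
 -0.  -0. ]
2 [5.65305e+02 2.20365e+02 2.10000e-02] [ 0.  -0.   0.  -0.   0.  -0.   0.  -0.  -0.6  0.3  0.4  0.8  0.1 -0.5
  0.1 -0.5]
```

Shelf fit: stop foot at (565,224), yaw 0.026; the two cameras agree within 6 mm. I move the wrist camera over plate6.

```bash
python3 -m handwheel '[{"rz":-0.114},{"rz":-0.114},{"rz":-0.114},{"dx":-29,"dy":-28},{"dx":-29,"dy":-28},{"dx":-29,"dy":-28},{"dx":-29,"dy":-28},{"dx":-29,"dy":-28},{"dx":-29,"dy":-28},{"dx":-29,"dy":-28}]'
python3 -m handwheel '[{"dx":-4,"dy":-39},{"dx":-4,"dy":-39},{"dx":-4,"dy":-39},{"dx":-4,"dy":-39},{"dx":-4,"dy":-39},{"dx":-4,"dy":-39},{"dx":-4,"dy":-39},{"dx":-4,"dy":-39},{"dx":-4,"dy":-39},{"dx":-4,"dy":-39}]'
python3 -m handwheel '[{"dx":-4,"dy":-39},{"dx":-4,"dy":-39},{"dx":-4,"dy":-39},{"dx":-4,"dy":-39},{}]'
python3 - <<'E'
from h import *
c=snap('wrist','w1.png');print(np.array(c['mount']).round(2).tolist()); o=bot.get_obs();print(o['time'],o['tool_pos'],o['tcp_rot'])
E
```

```text
[[-0.0, -0.97, -0.26, 67.58], [1.0, -0.0, 0.0, -0.37], [-0.0, -0.26, 0.97, -156.53], [0.0, 0.0, 0.0, 1.0]]
0.15 [176.30477543 494.20862673 226.23036949] [-3.14051046e+00 -1.80640573e-04  2.79875327e+00]invalid input at $[0]: expected keys claw, dx, dy, dz, rx, ry, rz
invalid input at $[0]: expected keys claw, dx, dy, dz, rx, ry, rz
invalid input at $[0]: expected keys claw, dx, dy, dz, rx, ry, rz
```

View pics/w1.png

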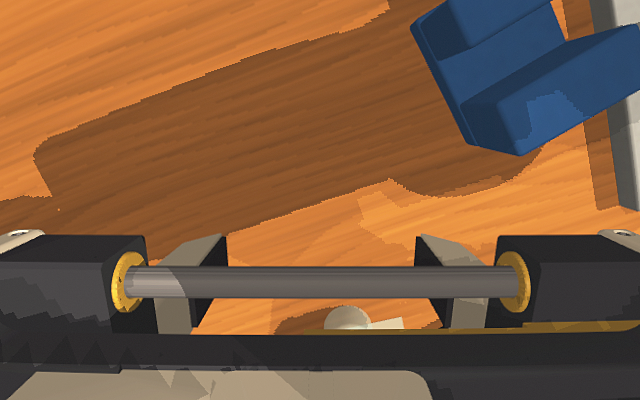

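The rows need all seven keys, so nothing moved; the picture shows the vise near the start pose. The wrist camera sees the tool +x side, so I'll stop about 85 mm beyond the plate.

```bash
python3 -m handwheel '[{"claw":91.8,"dx":0,"dy":0,"dz":0,"rx":0,"ry":0,"rz":-0.114},{"claw":91.8,"dx":0,"dy":0,"dz":0,"rx":0,"ry":0,"rz":-0.114},{"claw":91.8,"dx":0,"dy":0,"dz":0,"rx":0,"ry":0,"rz":-0.114},{"claw":91.8,"dx":-29,"dy":-28,"dz":0,"rx":0,"ry":0,"rz":0},{"claw":91.8,"dx":-29,"dy":-28,"dz":0,"rx":0,"ry":0,"rz":0},{"claw":91.8,"dx":-29,"dy":-28,"dz":0,"rx":0,"ry":0,"rz":0},{"claw":91.8,"dx":-29,"dy":-28,"dz":0,"rx":0,"ry":0,"rz":0},{"claw":91.8,"dx":-29,"dy":-28,"dz":0,"rx":0,"ry":0,"rz":0},{"claw":91.8,"dx":-29,"dy":-28,"dz":0,"rx":0,"ry":0,"rz":0},{"claw":91.8,"dx":-29,"dy":-28,"dz":0,"rx":0,"ry":0,"rz":0}]'
python3 -m handwheel '[{"claw":91.8,"dx":-10,"dy":-39,"dz":0,"rx":0,"ry":0,"rz":0},{"claw":91.8,"dx":-10,"dy":-39,"dz":0,"rx":0,"ry":0,"rz":0},{"claw":91.8,"dx":-10,"dy":-39,"dz":0,"rx":0,"ry":0,"rz":0},{"claw":91.8,"dx":-10,"dy":-39,"dz":0,"rx":0,"ry":0,"rz":0},{"claw":91.8,"dx":-10,"dy":-39,"dz":0,"rx":0,"ry":0,"rz":0},{"claw":91.8,"dx":-10,"dy":-39,"dz":0,"rx":0,"ry":0,"rz":0},{"claw":91.8,"dx":-10,"dy":-39,"dz":0,"rx":0,"ry":0,"rz":0},{"claw":91.8,"dx":-10,"dy":-39,"dz":0,"rx":0,"ry":0,"rz":0},{"claw":91.8,"dx":-10,"dy":-39,"dz":0,"rx":0,"ry":0,"rz":0},{"claw":91.8,"dx":-10,"dy":-39,"dz":0,"rx":0,"ry":0,"rz":0}]'
python3 -m handwheel '[{"claw":91.8,"dx":-10,"dy":-39,"dz":0,"rx":0,"ry":0,"rz":0},{"claw":91.8,"dx":-10,"dy":-39,"dz":0,"rx":0,"ry":0,"rz":0},{"claw":91.8,"dx":-10,"dy":-39,"dz":0,"rx":0,"ry":0,"rz":0},{"claw":91.8,"dx":-10,"dy":-39,"dz":0,"rx":0,"ry":0,"rz":0},{"claw":91.8,"dx":0,"dy":0,"dz":0,"rx":0,"ry":0,"rz":0},{"claw":91.8,"dx":0,"dy":0,"dz":0,"rx":0,"ry":0,"rz":0}]'
python3 - <<'E'
from h import *
c=snap('wrist','w2.png'); o=bot.get_obs();print(o['time'],o['tool_pos'],o['tcp_rot'],proj('w2.png',[435,-253,12]))
E
```

```text
time: 1.15
tool_pos: [380.2, 297.0, 226.6]
tcp_rot: [3.142, -0.0, 3.141]
contact_force: [1.0, 0.2, -0.0]
grip_width: 91.7
time: 2.15
tool_pos: [479.0, -93.4, 226.6]
tcp_rot: [3.141, -0.0, 3.141]
contact_force: [-0.3, 0.1, 0.3]
grip_width: 92.0
time: 2.75
tool_pos: [518.4, -248.2, 225.8]
tcp_rot: [3.14, -0.001, 3.139]
contact_force: [-0.7, -0.1, -0.5]
grip_width: 91.8
2.8 [ 518.45377848 -247.27617028  226.11709952] [ 3.14034398e+00 -1.12921028e-03  3.14039839e+00] [[316.05401848  94.16023561]]
```

View pics/w2.png

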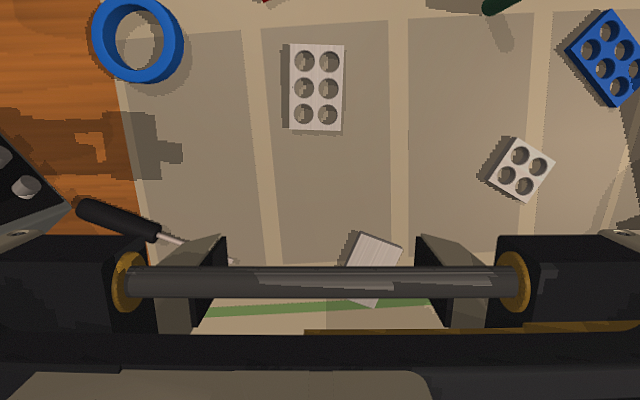

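The wrist image shows plate6 at (315,88), plate4 at (520,168) and the blank at (372,265), partly hidden by the gripper. I measure their outlines.

```bash
python3 - <<'E'
from h import *
im=cv2.imread('pics/w2.png').astype(int)
for n,(x0,x1,y0,y1) in dict(p6=(270,360,30,145),p4=(478,565,128,212)).items():
    s=im[y0:y1,x0:x1]
    m=((s[...,2]-s[...,0]<40)&(s.min(2)>130)).astype(np.uint8)
    m=cv2.morphologyEx(m,cv2.MORPH_OPEN,np.ones((3,3),np.uint8))
    cs,_=cv2.findContours(m,cv2.RETR_EXTERNAL,cv2.CHAIN_APPROX_NONE)
    k=max(cs,key=cv2.contourArea).reshape(-1,2)+[x0,y0]
    P=onz('w2.png',k,12.)[:,:2]; r=cv2.minAreaRect(P.astype(np.float32))
    print(n,r,cv2.boxPoints(cv2.minAreaRect(k.astype(np.float32))).round().tolist())
# manual
for n,c in dict(p6=[(290,43),(344,45),(341,131),(289,129)],p4=[(516,137),(555,163),(526,203),(488,177)]).items():
    P=onz('w2.png',c,12.)[:,:2];print(n,P.mean(0),np.linalg.norm(np.roll(P,-1,0)-P,axis=1),[np.degrees(np.arctan2(*(b-a)[::-1])) for a,b in zip(P,np.roll(P,-1,0))])
print(np.median(im[60:80,315],0),im[88,350],im[88,317],im[160,520])
E
```

```text
p6 ((428.7716064453125, -253.44699096679688), (53.537330627441406, 83.68138885498047), 88.00593566894531) [[289.0, 129.0], [290.0, 44.0], [343.0, 44.0], [342.0, 130.0]]
p4 ((514.5762939453125, -28.72785186767578), (54.08814239501953, 54.0041389465332), 60.794898986816406) [[488.0, 180.0], [518.0, 136.0], [556.0, 162.0], [527.0, 205.0]]
p6 [ 429.04646709 -253.03363698] [53.56326593 84.1724058  54.48524114 83.9820773 ] [np.float64(87.84759085899925), np.float64(-1.410517436443089), np.float64(-92.34531279069222), np.float64(177.96234720328192)]
p4 [514.12484735 -29.55995836] [54.94648378 51.96126445 55.409384   50.13657866] [np.float64(59.65612697267157), np.float64(-29.883480456633247), np.float64(-122.22928778496434), np.float64(149.6385512659366)]
[157. 171. 188.] [109 130 146] [158 171 188] [69 77 85]
```

Both plates match their given sizes: plate6 at (428.8,-253.4), length at -2°; plate4 at (514.5,-28.7), sides at 60.8°/-29.2°. I go down on plate6.

```bash
python3 -m handwheel '[{"claw":91.8,"dx":45,"dy":-3,"dz":0,"rx":0,"ry":0,"rz":0},{"claw":91.8,"dx":45,"dy":-3,"dz":0,"rx":0,"ry":0,"rz":0},{"claw":91.8,"dx":0,"dy":0,"dz":40,"rx":0,"ry":0,"rz":0.034},{"claw":91.8,"dx":0,"dy":0,"dz":40,"rx":0,"ry":0,"rz":0},{"claw":91.8,"dx":0,"dy":0,"dz":40,"rx":0,"ry":0,"rz":0},{"claw":91.8,"dx":0,"dy":0,"dz":40,"rx":0,"ry":0,"rz":0},{"claw":91.8,"dx":0,"dy":0,"dz":30,"rx":0,"ry":0,"rz":0},{"claw":91.8,"dx":0,"dy":0,"dz":0,"rx":0,"ry":0,"rz":0}]'
```

```text
time: 3.6
tool_pos: [426.7, -250.6, 33.8]
tcp_rot: [3.137, -0.006, 3.108]
contact_force: [-0.2, 0.7, 0.7]
grip_width: 92.0
```

```bash
python3 -m handwheel '[{"claw":91.8,"dx":-2,"dy":-2.5,"dz":15,"rx":0,"ry":0,"rz":0},{"claw":91.8,"dx":0,"dy":0,"dz":15.5,"rx":0,"ry":0,"rz":0},{"claw":91.8,"dx":0,"dy":0,"dz":0,"rx":0,"ry":0,"rz":0},{"claw":40,"dx":0,"dy":0,"dz":0,"rx":0,"ry":0,"rz":0},{"claw":40,"dx":0,"dy":0,"dz":0,"rx":0,"ry":0,"rz":0},{"claw":40,"dx":0,"dy":0,"dz":0,"rx":0,"ry":0,"rz":0},{"claw":40,"dx":0,"dy":0,"dz":0,"rx":0,"ry":0,"rz":0},{"claw":40,"dx":0,"dy":0,"dz":0,"rx":0,"ry":0,"rz":0}]'
```

```text
time: 4.4
tool_pos: [430.9, -256.3, 6.5]
tcp_rot: [-3.141, 0.0, 3.107]
contact_force: [0.5, 0.3, 0.1]
grip_width: 56.5
```

```bash
python3 -m handwheel '[{"claw":40,"dx":0,"dy":0,"dz":0,"rx":0,"ry":0,"rz":0},{"claw":40,"dx":0,"dy":0,"dz":0,"rx":0,"ry":0,"rz":0}]'; python3 -c "
from h import *
for i in range(4):
    o=bot.get_obs();print(o['tool_pos'],o['grip_width'],o['contact_force'],o['joint_positions'],o['tau'][1:3]);bot.capture('top')"
```

```text
time: 4.6
tool_pos: [430.8, -256.3, 6.4]
tcp_rot: [3.142, 0.0, 3.107]
contact_force: [-0.4, 0.6, 3.9]
grip_width: 53.3
[ 430.82024972 -256.29047162    6.43217482] 53.33476199909549 [-0.43031948  0.6408311   3.94693272] [-6.89734347e-01  5.93342255e-01  1.83768947e+00  1.85566175e-04
  7.10428195e-01 -2.22584044e+00] [-44.15361643 -14.61034387]
[ 430.82709541 -256.29398788    6.4209697 ] 53.57092635203976 [-0.36307739  1.09122678  5.38088545] [-6.89740408e-01  5.93374457e-01  1.83766712e+00  2.07965624e-04
  7.10428815e-01 -2.22589026e+00] [-43.94184709 -14.58922774]
[ 430.82043548 -256.29652508    6.42864224] 53.29651988101059 [-0.69641675  0.5900313   4.60237297] [-6.89749462e-01  5.93352001e-01  1.83768337e+00  1.99726580e-04
  7.10424834e-01 -2.22586701e+00] [-43.73767734 -14.56605792]
[ 430.83208225 -256.27021637    6.42639581] 53.68598555831897 [-0.79773705  0.87885722  4.18371054] [-6.89691245e-01  5.93343545e-01  1.83771368e+00  1.94257932e-04
  7.10380363e-01 -2.22581850e+00] [-43.5773921  -14.54759628]
```

Plate6 is gripped (53.5 mm). I lift it and check the grip, then carry it over the shelf.

```bash
python3 -m handwheel '[{"claw":40,"dx":0,"dy":0,"dz":-15,"rx":0,"ry":0,"rz":0},{"claw":40,"dx":0,"dy":0,"dz":-40,"rx":0,"ry":0,"rz":0},{"claw":40,"dx":0,"dy":0,"dz":-45,"rx":0,"ry":0,"rz":0},{"claw":40,"dx":0,"dy":0,"dz":-45,"rx":0,"ry":0,"rz":0},{"claw":40,"dx":0,"dy":0,"dz":-40,"rx":0,"ry":0,"rz":0},{"claw":40,"dx":-4,"dy":16,"dz":0,"rx":0,"ry":0,"rz":-0.06},{"claw":40,"dx":-8.7,"dy":31.8,"dz":0,"rx":0,"ry":0,"rz":0},{"claw":40,"dx":-8.7,"dy":31.8,"dz":0,"rx":0,"ry":0,"rz":0},{"claw":40,"dx":-8.7,"dy":31.8,"dz":0,"rx":0,"ry":0,"rz":0},{"claw":40,"dx":-8.7,"dy":31.8,"dz":0,"rx":0,"ry":0,"rz":0}]'
python3 -m handwheel '[{"claw":40,"dx":-8.7,"dy":31.8,"dz":0,"rx":0,"ry":0,"rz":0},{"claw":40,"dx":-8.7,"dy":31.8,"dz":0,"rx":0,"ry":0,"rz":0},{"claw":40,"dx":-8.7,"dy":31.8,"dz":0,"rx":0,"ry":0,"rz":0},{"claw":40,"dx":-8.7,"dy":31.8,"dz":0,"rx":0,"ry":0,"rz":0},{"claw":40,"dx":-8.7,"dy":31.8,"dz":0,"rx":0,"ry":0,"rz":0},{"claw":40,"dx":-8.7,"dy":31.8,"dz":0,"rx":0,"ry":0,"rz":0},{"claw":40,"dx":-8.7,"dy":31.8,"dz":0,"rx":0,"ry":0,"rz":0},{"claw":40,"dx":-8.7,"dy":31.8,"dz":0,"rx":0,"ry":0,"rz":0},{"claw":40,"dx":-8.7,"dy":31.8,"dz":0,"rx":0,"ry":0,"rz":0},{"claw":40,"dx":-8.7,"dy":31.8,"dz":0,"rx":0,"ry":0,"rz":0}]'
python3 -m handwheel '[{"claw":40,"dx":-4,"dy":16,"dz":0,"rx":0,"ry":0,"rz":0},{"claw":40,"dx":0,"dy":0,"dz":0,"rx":0,"ry":0.1,"rz":0},{"claw":40,"dx":0,"dy":0,"dz":0,"rx":0,"ry":0.112,"rz":0},{"claw":40,"dx":0,"dy":0,"dz":0,"rx":0,"ry":0.112,"rz":0},{"claw":40,"dx":0,"dy":0,"dz":0,"rx":0,"ry":0.112,"rz":0},{"claw":40,"dx":0,"dy":0,"dz":0,"rx":0,"ry":0,"rz":0},{"claw":40,"dx":0,"dy":0,"dz":0,"rx":0,"ry":0,"rz":0}]'
cat > tgt.py <<'E'
from h import *; import sys
S=(R.from_rotvec([0,0,.026])*R.from_rotvec([0,np.radians(25),0])).as_matrix();s0=np.array([565,224,30.])
G=np.array([float(v) for v in sys.argv[1:4]]); W=S@G+s0
o=bot.get_obs();T=R.from_euler('xyz',o['tcp_rot']).as_matrix()
want=S@np.diag([-1,1,-1])
print('shelf pos',(S.T@(o['tool_pos']-s0)).round(1),'shift',(T.T@(W-o['tool_pos'])).round(1),'turn',R.from_matrix(T.T@want).as_rotvec().round(3),'j',o['joint_positions'].round(2),o['grip_width'],o['time'])
E
python3 tgt.py -50 0 8.4
python3 - <<'E'
from h import *
snap('top','t3.png');snap('side','s3.png');snap('wrist','w3.png')
t=cv2.imread('pics/t3.png')[110:250,150:350];s=cv2.imread('pics/s3.png')[30:230,180:380];w=cv2.imread('pics/w3.png')
o=np.zeros((600,800,3),np.uint8);o[:280,:400]=cv2.resize(t,(400,280));o[:400,400:]=cv2.resize(s,(400,400));o[350:,:400]=cv2.resize(w,(400,250));cv2.imwrite('pics/c3.png',o)
E
```

```text
time: 5.8
tool_pos: [466.8, -111.2, 190.8]
tcp_rot: [3.141, -0.0, -3.117]
contact_force: [0.3, 0.4, 0.2]
grip_width: 53.4
time: 6.8
tool_pos: [545.8, 208.9, 190.6]
tcp_rot: [-3.141, -0.001, -3.116]
contact_force: [0.5, -0.5, -0.6]
grip_width: 53.7
time: 7.5
tool_pos: [549.7, 223.3, 189.9]
tcp_rot: [-3.141, -0.436, -3.117]
contact_force: [-0.5, 0.6, -0.2]
grip_width: 53.5
shelf pos [-81.5  -0.3 138.4] shift [-31.4   0.3 130. ] turn [ 0.     0.001 -0.002] j [ 0.21  0.76  0.98  0.08  1.83 -1.38] 53.491483562753956 7.5
```

View pics/c3.png

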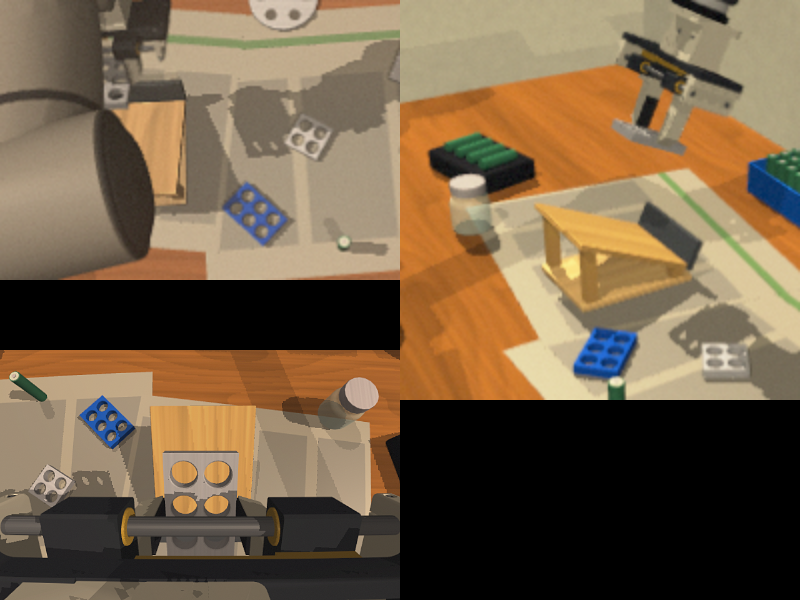

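The composite shows plate6 level in the grip, parallel to the board and centred on it in the wrist view (plate 164–238, board 150–257). I lower it.

```bash
python3 -m handwheel '[{"claw":40,"dx":-16,"dy":0,"dz":25,"rx":0,"ry":0,"rz":0},{"claw":40,"dx":-15,"dy":0,"dz":25,"rx":0,"ry":0,"rz":0},{"claw":40,"dx":0,"dy":0,"dz":25,"rx":0,"ry":0,"rz":0},{"claw":40,"dx":0,"dy":0,"dz":25,"rx":0,"ry":0,"rz":0},{"claw":40,"dx":0,"dy":0,"dz":15,"rx":0,"ry":0,"rz":0},{"claw":40,"dx":0,"dy":0,"dz":8,"rx":0,"ry":0,"rz":0},{"claw":40,"dx":0,"dy":0,"dz":0,"rx":0,"ry":0,"rz":0}]'; python3 tgt.py -50 0 8.4
```

```text
time: 8.35
tool_pos: [525.0, 223.3, 67.1]
tcp_rot: [3.142, -0.436, -3.116]
contact_force: [-0.1, -0.3, -0.6]
grip_width: 53.1
shelf pos [-51.9   0.4  16.8] shift [-1.9 -0.4  8.4] turn [ 0.     0.001 -0.   ] j [ 0.22  0.83  1.2   0.08  1.54 -1.4 ] 53.05182212964376 8.35
```

```bash
python3 -m handwheel '[{"claw":40,"dx":-1,"dy":0,"dz":2,"rx":0,"ry":0,"rz":0},{"claw":40,"dx":0,"dy":0,"dz":2,"rx":0,"ry":0,"rz":0},{"claw":40,"dx":0,"dy":0,"dz":0,"rx":0,"ry":0,"rz":0},{"claw":40,"dx":0,"dy":0,"dz":0,"rx":0,"ry":0,"rz":0}]'; python3 tgt.py -50 0 8.4
python3 -m handwheel '[{"claw":40,"dx":0,"dy":0,"dz":2,"rx":0,"ry":0,"rz":0},{"claw":40,"dx":0,"dy":0,"dz":0,"rx":0,"ry":0,"rz":0},{"claw":40,"dx":0,"dy":0,"dz":0,"rx":0,"ry":0,"rz":0}]'; python3 tgt.py -50 0 8.4
```

```text
time: 8.75
tool_pos: [525.1, 223.2, 62.9]
tcp_rot: [3.141, -0.435, -3.116]
contact_force: [-0.5, -0.3, -0.2]
grip_width: 53.3
shelf pos [-50.    0.2  12.9] shift [-0.  -0.2  4.5] turn [ 0.001  0.001 -0.001] j [ 0.22  0.83  1.2   0.08  1.53 -1.4 ] 53.277163178238986 8.75
time: 9.05
tool_pos: [524.0, 223.1, 60.7]
tcp_rot: [3.142, -0.436, -3.116]
contact_force: [-0.5, -0.7, -0.9]
grip_width: 53.7
shelf pos [-50.2   0.2  10.5] shift [-0.2 -0.2  2.1] turn [ 0.     0.    -0.001] j [ 0.22  0.83  1.21  0.08  1.53 -1.4 ] 53.67058504161893 9.05
```

```bash
python3 -m handwheel '[{"claw":40,"dx":0,"dy":0,"dz":1.5,"rx":0,"ry":0,"rz":0},{"claw":40,"dx":0,"dy":0,"dz":0,"rx":0,"ry":0,"rz":0},{"claw":40,"dx":0,"dy":0,"dz":0,"rx":0,"ry":0,"rz":0}]'
python3 -m handwheel '[{"claw":40,"dx":0,"dy":0,"dz":1.5,"rx":0,"ry":0,"rz":0},{"claw":40,"dx":0,"dy":0,"dz":0,"rx":0,"ry":0,"rz":0},{"claw":40,"dx":0,"dy":0,"dz":0,"rx":0,"ry":0,"rz":0}]'; python3 tgt.py -50 0 8.4
```

```text
time: 9.35
tool_pos: [523.3, 223.1, 59.4]
tcp_rot: [3.142, -0.436, -3.116]
contact_force: [-0.1, 0.5, -1.3]
grip_width: 53.4
time: 9.65
tool_pos: [522.8, 223.1, 58.1]
tcp_rot: [3.141, -0.436, -3.116]
contact_force: [0.1, 0.2, -0.6]
grip_width: 53.1
shelf pos [-50.1   0.2   7.6] shift [-0.1 -0.2 -0.8] turn [ 0.     0.001 -0.001] j [ 0.22  0.84  1.21  0.08  1.52 -1.4 ] 53.10897498456427 9.65
```

```bash
python3 -m handwheel '[{"claw":60,"dx":0,"dy":0,"dz":0,"rx":0,"ry":0,"rz":0},{"claw":80,"dx":0,"dy":0,"dz":0,"rx":0,"ry":0,"rz":0},{"claw":91.8,"dx":0,"dy":0,"dz":0,"rx":0,"ry":0,"rz":0},{"claw":91.8,"dx":0,"dy":0,"dz":0,"rx":0,"ry":0,"rz":0},{"claw":91.8,"dx":0,"dy":0,"dz":-15,"rx":0,"ry":0,"rz":0},{"claw":91.8,"dx":0,"dy":0,"dz":-40,"rx":0,"ry":0,"rz":0},{"claw":91.8,"dx":0,"dy":0,"dz":-45,"rx":0,"ry":0,"rz":0},{"claw":91.8,"dx":-20,"dy":0,"dz":-40,"rx":0,"ry":0,"rz":0},{"claw":91.8,"dx":-30,"dy":0,"dz":-10,"rx":0,"ry":0,"rz":0},{"claw":91.8,"dx":-30,"dy":0,"dz":0,"rx":0,"ry":0,"rz":0}]'
python3 tgt.py -50 0 150
python3 - <<'E'
from h import *
snap('side','s4.png');snap('wrist','w4.png')
s=cv2.imread('pics/s4.png')[100:200,220:380];w=cv2.imread('pics/w4.png')
o=np.zeros((600,640,3),np.uint8);o[:400]=w;o[400:,:320]=cv2.resize(s,(320,200));cv2.imwrite('pics/c4.png',o)
E
```

```text
time: 10.65
tool_pos: [660.5, 226.6, 163.3]
tcp_rot: [3.14, -0.43, -3.116]
contact_force: [0.3, 0.6, 0.1]
grip_width: 92.1
shelf pos [3.030e+01 1.000e-01 1.612e+02] shift [80.3 -0.2 10.7] turn [ 0.001  0.007 -0.   ] j [ 0.19  1.05  0.45  0.08  2.06 -1.38] 92.13486965467729 10.65
```

View pics/c4.png

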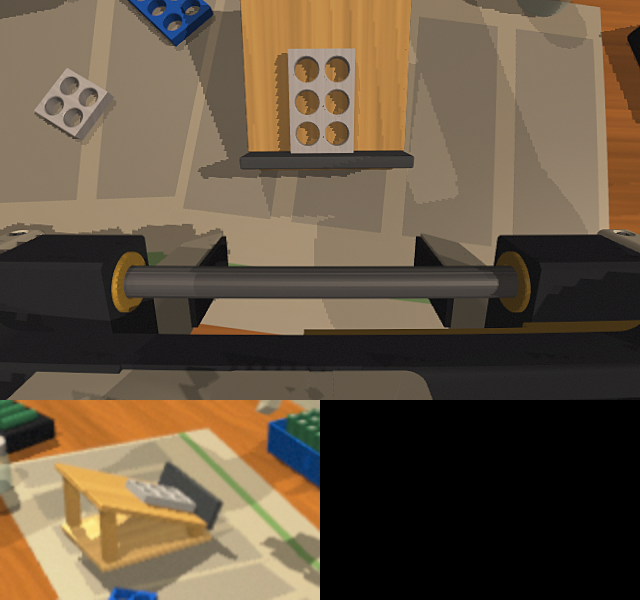

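Plate6 lies flat against the stop (top face corners about (289,49), (354,49), (354,152), (290,153)), square and near the middle. I measure its pose in the shelf frame.

```bash
python3 - <<'E'
from h import *
S=(R.from_rotvec([0,0,.026])*R.from_rotvec([0,np.radians(25),0])).as_matrix();s0=np.array([565,224,30.])
def ons(f,px,z):
    o,D=ray(f,px);o=S.T@(o-s0);D=D@S;return (o+D*((z-o[2])/D[:,2])[:,None]).round(1)
print(ons('w4.png',[(289,49),(354,49),(354,152),(290,153)],12))
print('board',ons('w4.png',[(248,152),(405,152),(412,10),(243,10)],0))
print('stop top',ons('w4.png',[(240,157),(413,157)],35))
E
```

```text
[[-79.8 -26.5  12. ]
 [-79.7  25.7  12. ]
 [  3.1  27.3  12. ]
 [  3.8 -27.7  12. ]]
board [[   4.1  -66.3    0. ]
 [   4.5   74.2    0. ]
 [-111.8   73.8    0. ]
 [-112.   -64.5    0. ]]
stop top [[  4.  -65.6  35. ]
 [  4.4  72.3  35. ]]
```

The shelf origin is about 4 mm further along +x and +y than I fitted. Plate6 is therefore against the stop, about 4 mm off the middle line. Now plate4.

```bash
python3 -m handwheel '[{"claw":91.8,"dx":0,"dy":0,"dz":0,"rx":0,"ry":-0.145,"rz":0},{"claw":91.8,"dx":0,"dy":0,"dz":0,"rx":0,"ry":-0.145,"rz":0},{"claw":91.8,"dx":0,"dy":0,"dz":0,"rx":0,"ry":-0.146,"rz":0},{"claw":91.8,"dx":19,"dy":-31.4,"dz":0,"rx":0,"ry":0,"rz":0},{"claw":91.8,"dx":19,"dy":-31.4,"dz":0,"rx":0,"ry":0,"rz":0},{"claw":91.8,"dx":19,"dy":-31.4,"dz":0,"rx":0,"ry":0,"rz":0},{"claw":91.8,"dx":19,"dy":-31.4,"dz":0,"rx":0,"ry":0,"rz":0},{"claw":91.8,"dx":19,"dy":-31.4,"dz":0,"rx":0,"ry":0,"rz":0},{"claw":91.8,"dx":19,"dy":-31.4,"dz":0,"rx":0,"ry":0,"rz":0},{"claw":91.8,"dx":19,"dy":-31.4,"dz":0,"rx":0,"ry":0,"rz":0}]'
python3 -m handwheel '[{"claw":91.8,"dx":19,"dy":-31.4,"dz":0,"rx":0,"ry":0,"rz":0},{"claw":91.8,"dx":0,"dy":0,"dz":0,"rx":0,"ry":0,"rz":0.134},{"claw":91.8,"dx":0,"dy":0,"dz":0,"rx":0,"ry":0,"rz":0.134},{"claw":91.8,"dx":0,"dy":0,"dz":0,"rx":0,"ry":0,"rz":0.134},{"claw":91.8,"dx":0,"dy":0,"dz":0,"rx":0,"ry":0,"rz":0.133},{"claw":91.8,"dx":0,"dy":0,"dz":0,"rx":0,"ry":0,"rz":0},{"claw":91.8,"dx":0,"dy":0,"dz":0,"rx":0,"ry":0,"rz":0}]'
cat > tg2.py <<'E'
from h import *
o=bot.get_obs();T=R.from_euler('xyz',o['tcp_rot']).as_matrix()
want=R.from_euler('xyz',[np.pi,0,2.632]).as_matrix()
print('shift',(T.T@(np.array([514.5,-28.7,4])-o['tool_pos'])).round(1),'turn',R.from_matrix(T.T@want).as_rotvec().round(3),o['time'])
E
python3 tg2.py
```

```text
time: 11.75
tool_pos: [529.5, 3.2, 164.5]
tcp_rot: [3.142, -0.028, -3.117]
contact_force: [0.7, -0.7, 0.9]
grip_width: 91.7
time: 12.45
tool_pos: [512.7, -27.7, 164.8]
tcp_rot: [-3.127, -0.025, 2.635]
contact_force: [0.7, -0.3, -1.1]
grip_width: 91.9
shift [ -6.    2.3 160.7] turn [-0.014 -0.025  0.003] 12.45
```

```bash
python3 -m handwheel '[{"claw":91.8,"dx":-2,"dy":0,"dz":30,"rx":-0.014,"ry":-0.025,"rz":0.003},{"claw":91.8,"dx":0,"dy":0,"dz":40,"rx":0,"ry":0,"rz":0},{"claw":91.8,"dx":0,"dy":0,"dz":40,"rx":0,"ry":0,"rz":0},{"claw":91.8,"dx":0,"dy":0,"dz":20,"rx":0,"ry":0,"rz":0},{"claw":91.8,"dx":0,"dy":0,"dz":0,"rx":0,"ry":0,"rz":0},{"claw":91.8,"dx":0,"dy":0,"dz":0,"rx":0,"ry":0,"rz":0}]'; python3 tg2.py; python3 -c "
from h import *
print(onz('w4.png',[(67,68),(112,101),(78,140),(35,110)],12).mean(0))"
```

```text
time: 13.05
tool_pos: [514.5, -29.0, 34.9]
tcp_rot: [-3.141, 0.0, 2.63]
contact_force: [0.0, 0.4, 1.7]
grip_width: 91.9
shift [ 0.2  0.3 30.9] turn [-0.001  0.    -0.002] 13.05
[519.04759677 -23.54561013  12.        ]
```

```bash
python3 -m handwheel '[{"claw":91.8,"dx":0,"dy":0,"dz":15,"rx":0,"ry":0,"rz":0},{"claw":91.8,"dx":0,"dy":0,"dz":14,"rx":0,"ry":0,"rz":0},{"claw":91.8,"dx":0,"dy":0,"dz":0,"rx":0,"ry":0,"rz":0},{"claw":91.8,"dx":0,"dy":0,"dz":0,"rx":0,"ry":0,"rz":0},{"claw":40,"dx":0,"dy":0,"dz":0,"rx":0,"ry":0,"rz":0},{"claw":40,"dx":0,"dy":0,"dz":0,"rx":0,"ry":0,"rz":0},{"claw":40,"dx":0,"dy":0,"dz":0,"rx":0,"ry":0,"rz":0},{"claw":40,"dx":0,"dy":0,"dz":0,"rx":0,"ry":0,"rz":0},{"claw":40,"dx":0,"dy":0,"dz":0,"rx":0,"ry":0,"rz":0},{"claw":40,"dx":0,"dy":0,"dz":0,"rx":0,"ry":0,"rz":0}]'
python3 -m handwheel '[{"claw":40,"dx":0,"dy":0,"dz":0,"rx":0,"ry":0,"rz":0},{"claw":40,"dx":0,"dy":0,"dz":0,"rx":0,"ry":0,"rz":0}]'; python3 tg2.py
```

```text
time: 14.05
tool_pos: [514.3, -29.1, 5.4]
tcp_rot: [-3.141, 0.0, 2.628]
contact_force: [0.3, 0.4, 0.6]
grip_width: 53.0
time: 14.25
tool_pos: [514.4, -29.1, 5.4]
tcp_rot: [-3.141, 0.0, 2.628]
contact_force: [-0.2, -0.1, 1.1]
grip_width: 53.4
shift [0.1 0.4 1.4] turn [-0.001  0.    -0.004] 14.25
```

```bash
python3 -m handwheel '[{"claw":40,"dx":0,"dy":0,"dz":-20,"rx":0,"ry":0,"rz":0},{"claw":40,"dx":0,"dy":0,"dz":-40,"rx":0,"ry":0,"rz":0},{"claw":40,"dx":0,"dy":0,"dz":-45,"rx":0,"ry":0,"rz":0},{"claw":40,"dx":0,"dy":0,"dz":-45,"rx":0,"ry":0,"rz":0},{"claw":40,"dx":0,"dy":0,"dz":-35,"rx":0,"ry":0,"rz":0},{"claw":40,"dx":0,"dy":0,"dz":0,"rx":0,"ry":0,"rz":-0.108},{"claw":40,"dx":0,"dy":0,"dz":0,"rx":0,"ry":0,"rz":-0.108},{"claw":40,"dx":0,"dy":0,"dz":0,"rx":0,"ry":0,"rz":-0.108},{"claw":40,"dx":0,"dy":0,"dz":0,"rx":0,"ry":0,"rz":-0.108},{"claw":40,"dx":0,"dy":0,"dz":0,"rx":0,"ry":0,"rz":-0.107}]'
python3 -m handwheel '[{"claw":40,"dx":-5.3,"dy":31.5,"dz":0,"rx":0,"ry":0,"rz":0},{"claw":40,"dx":-5.3,"dy":31.5,"dz":0,"rx":0,"ry":0,"rz":0},{"claw":40,"dx":-5.3,"dy":31.5,"dz":0,"rx":0,"ry":0,"rz":0},{"claw":40,"dx":-5.3,"dy":31.5,"dz":0,"rx":0,"ry":0,"rz":0},{"claw":40,"dx":-5.3,"dy":31.5,"dz":0,"rx":0,"ry":0,"rz":0},{"claw":40,"dx":-5.3,"dy":31.5,"dz":0,"rx":0,"ry":0,"rz":0},{"claw":40,"dx":-5.3,"dy":31.5,"dz":0,"rx":0,"ry":0,"rz":0},{"claw":40,"dx":-5.3,"dy":31.5,"dz":0,"rx":0,"ry":0,"rz":0}]'
python3 -m handwheel '[{"claw":40,"dx":0,"dy":0,"dz":0,"rx":0,"ry":0.1,"rz":0},{"claw":40,"dx":0,"dy":0,"dz":0,"rx":0,"ry":0.112,"rz":0},{"claw":40,"dx":0,"dy":0,"dz":0,"rx":0,"ry":0.112,"rz":0},{"claw":40,"dx":0,"dy":0,"dz":0,"rx":0,"ry":0.112,"rz":0},{"claw":40,"dx":0,"dy":0,"dz":0,"rx":0,"ry":0,"rz":0},{"claw":40,"dx":0,"dy":0,"dz":0,"rx":0,"ry":0,"rz":0}]'
python3 tgt.py -33 -0.3 21
```

```text
time: 15.25
tool_pos: [514.1, -28.9, 190.1]
tcp_rot: [-3.141, -0.001, -3.112]
contact_force: [-0.2, -0.1, -1.3]
grip_width: 53.5
time: 16.05
tool_pos: [550.1, 225.3, 189.8]
tcp_rot: [-3.141, -0.001, -3.116]
contact_force: [0.1, -0.7, -0.1]
grip_width: 53.4
time: 16.65
tool_pos: [550.5, 223.9, 188.8]
tcp_rot: [-3.14, -0.436, -3.117]
contact_force: [-0.8, -0.8, -0.6]
grip_width: 53.2
shelf pos [-80.3   0.3 137.8] shift [-47.2  -0.5 116.8] turn [-0.001  0.    -0.001] j [ 0.21  0.77  0.97  0.08  1.83 -1.38] 53.15193523183853 16.65
```

```bash
python3 -m handwheel '[{"claw":40,"dx":-16,"dy":0,"dz":25,"rx":0,"ry":0,"rz":0},{"claw":40,"dx":-16,"dy":0,"dz":25,"rx":0,"ry":0,"rz":0},{"claw":40,"dx":-15,"dy":0,"dz":25,"rx":0,"ry":0,"rz":0},{"claw":40,"dx":0,"dy":0,"dz":22,"rx":0,"ry":0,"rz":0},{"claw":40,"dx":0,"dy":0,"dz":12,"rx":0,"ry":0,"rz":0},{"claw":40,"dx":0,"dy":0,"dz":3,"rx":0,"ry":0,"rz":0},{"claw":40,"dx":0,"dy":0,"dz":0,"rx":0,"ry":0,"rz":0},{"claw":40,"dx":0,"dy":0,"dz":0,"rx":0,"ry":0,"rz":0}]'; python3 tgt.py -33 -0.3 19.5
```

```text
time: 17.45
tool_pos: [546.3, 224.1, 70.4]
tcp_rot: [-3.141, -0.433, -3.116]
contact_force: [0.1, 0.9, 0.0]
grip_width: 53.3
shelf pos [-34.    0.6  28.8] shift [-1.  -0.9  9.3] turn [-0.     0.004 -0.   ] j [ 0.22  0.86  1.12  0.08  1.59 -1.4 ] 53.34838197353577 17.45
```

```bash
python3 -m handwheel '[{"claw":40,"dx":0,"dy":-1,"dz":3,"rx":0,"ry":0.004,"rz":0},{"claw":40,"dx":0,"dy":0,"dz":2,"rx":0,"ry":0,"rz":0},{"claw":40,"dx":0,"dy":0,"dz":0,"rx":0,"ry":0,"rz":0},{"claw":40,"dx":0,"dy":0,"dz":0,"rx":0,"ry":0,"rz":0}]'; python3 tgt.py -33 -0.3 19.5
python3 -m handwheel '[{"claw":40,"dx":0,"dy":0,"dz":2,"rx":0,"ry":0,"rz":0},{"claw":40,"dx":0,"dy":0,"dz":0,"rx":0,"ry":0,"rz":0},{"claw":40,"dx":0,"dy":0,"dz":0,"rx":0,"ry":0,"rz":0}]'; python3 tgt.py -33 -0.3 19.5
```

```text
time: 17.85
tool_pos: [543.6, 222.7, 64.2]
tcp_rot: [-3.141, -0.44, -3.117]
contact_force: [0.0, 0.1, -0.5]
grip_width: 53.5
shelf pos [-33.9  -0.7  21.9] shift [-0.9  0.4  2.4] turn [-0.    -0.004 -0.001] j [ 0.21  0.87  1.13  0.08  1.58 -1.4 ] 53.481521668309 17.85
time: 18.15
tool_pos: [542.6, 222.8, 62.4]
tcp_rot: [-3.141, -0.44, -3.116]
contact_force: [0.9, 0.8, -0.2]
grip_width: 53.3
shelf pos [-34.   -0.7  19.9] shift [-1.   0.4  0.4] turn [-0.    -0.004 -0.001] j [ 0.22  0.87  1.14  0.08  1.57 -1.4 ] 53.292952444334496 18.15
```

```bash
python3 -m handwheel '[{"claw":40,"dx":0,"dy":0,"dz":1.2,"rx":0,"ry":0,"rz":0},{"claw":40,"dx":0,"dy":0,"dz":0,"rx":0,"ry":0,"rz":0},{"claw":40,"dx":0,"dy":0,"dz":0,"rx":0,"ry":0,"rz":0}]'
python3 -m handwheel '[{"claw":60,"dx":0,"dy":0,"dz":0,"rx":0,"ry":0,"rz":0},{"claw":80,"dx":0,"dy":0,"dz":0,"rx":0,"ry":0,"rz":0},{"claw":91.8,"dx":0,"dy":0,"dz":0,"rx":0,"ry":0,"rz":0},{"claw":91.8,"dx":0,"dy":0,"dz":0,"rx":0,"ry":0,"rz":0},{"claw":91.8,"dx":0,"dy":0,"dz":-15,"rx":0,"ry":0,"rz":0},{"claw":91.8,"dx":0,"dy":0,"dz":-40,"rx":0,"ry":0,"rz":0},{"claw":91.8,"dx":0,"dy":0,"dz":-45,"rx":0,"ry":0,"rz":0},{"claw":91.8,"dx":-14,"dy":0,"dz":-30,"rx":0,"ry":0,"rz":0},{"claw":91.8,"dx":-25,"dy":0,"dz":-10,"rx":0,"ry":0,"rz":0},{"claw":91.8,"dx":-25,"dy":0,"dz":0,"rx":0,"ry":0,"rz":0}]'
python3 - <<'E'
from h import *
snap('side','s5.png');snap('wrist','w5.png')
s=cv2.imread('pics/s5.png')[120:180,240:340];w=cv2.imread('pics/w5.png')
o=np.zeros((600,640,3),np.uint8);o[:400]=w;o[400:,:333]=cv2.resize(s,(333,200));cv2.imwrite('pics/c5.png',o)
E
```

```text
time: 18.45
tool_pos: [542.1, 222.7, 61.4]
tcp_rot: [-3.141, -0.44, -3.117]
contact_force: [0.6, -0.2, -0.6]
grip_width: 53.6
time: 19.45
tool_pos: [661.4, 225.9, 163.5]
tcp_rot: [3.141, -0.435, -3.116]
contact_force: [0.5, -0.5, -0.2]
grip_width: 92.0
```

View pics/c5.png

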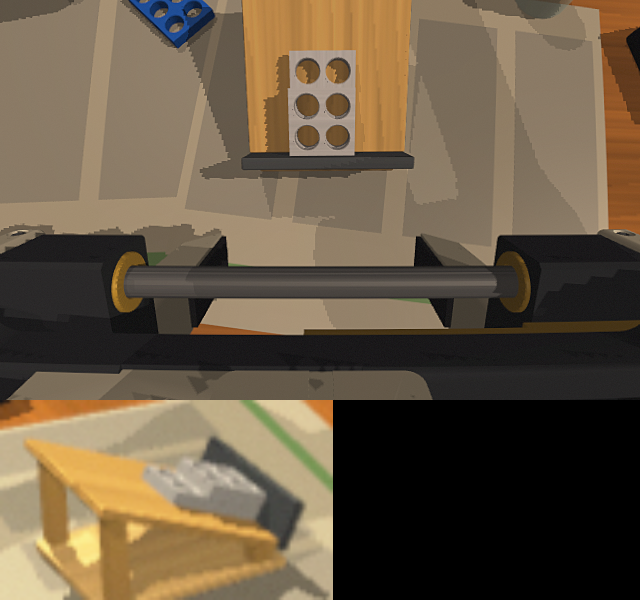

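Plate4 sits on plate6 (low edge about (289,155)–(355,156), upper edge at row 88 or so), in line with it and at the stop. The side view shows the stack flat. I do a last numeric check and hand in.

```bash
python3 - <<'E'
from h import *
S=(R.from_rotvec([0,0,.026])*R.from_rotvec([0,np.radians(25),0])).as_matrix();s0=np.array([565,224,30.])
def ons(f,px,z):
    o,D=ray(f,px);o=S.T@(o-s0);D=D@S;return (o+D*((z-o[2])/D[:,2])[:,None]).round(1).tolist()
print('p4 low',ons('w5.png',[(289,155),(355,156)],24),'p6 up',ons('w5.png',[(290,51),(355,51)],12),'stop',ons('w5.png',[(250,153),(410,152)],0),ons('w5.png',[(242,158),(414,157)],35))
a,b=[cv2.imread(f'pics/{n}.png').astype(int) for n in('s4','s5')]
c=cv2.imread('pics/side0.png').astype(int)
print('blank change',abs(c-b)[215:250,395:455].mean())
bot.close_job()
E
```

```text
p4 low [[3.3, -28.4, 24.0], [4.3, 26.6, 24.0]] p6 up [[-79.6, -26.7, 12.0], [-79.5, 26.0, 12.0]] stop [[4.3, -65.7, 0.0], [3.7, 78.5, 0.0]] [[4.2, -65.3, 35.0], [3.8, 73.0, 35.0]]
blank change 42.753015873015876
the job is handed in; nothing more can be done
```

The blank check gave a large difference, so I look at that picture.

View pics/s5.png

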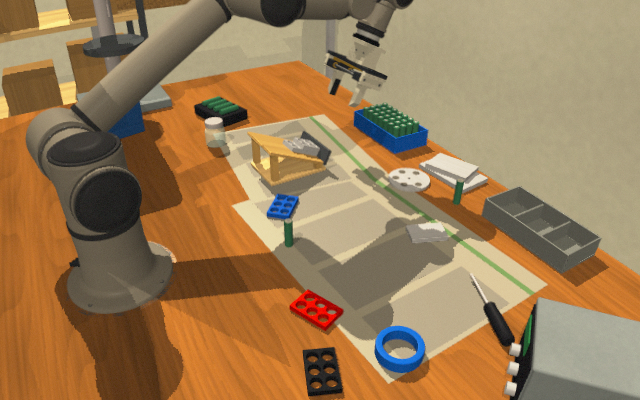

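I laid plate6 on the shelf against the stop, put plate4 on top of it, and handed the job in with the arm clear, at about 19.5 s of the 51 s allowed. No verdict came back.

**Plate6:** in the wrist view its low end was at the stop when I released it, and its upper edge hadn't moved after plate4 went on. It is square to the board within about 1° and about 4 mm off the shelf's middle line.

**Plate4:** it lies flat on plate6, within 1 mm of its middle line. Its low edge is within 1 mm of the measured stop face and turned about 1°.

**Checks that disagreed:**
- **Shelf pose:** my first fit differed from the wrist view by about 4 mm in x and y. I judged the final positions against the stop and board edges as seen in the same wrist image.
- **Plate4 on the table:** a later estimate of its position differed from the first by about 5 mm. I picked it up at the first one, and the grip was clean at 53.4 mm.
- **Blank plate:** an automatic image comparison showed a large change there. The picture I viewed after handing in shows the robot's shadow falling across it, and the blank still in its starting place near (427,232).

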